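Swing the bench magnifier over the seed pod and switch on its lamp

TASK

Gently push the magnifier's arm round with a closed finger or fingertip until the lens is over the dish with the long seed pod, so that the whole dish lies inside the lens ring seen from straight above. Then press its round lamp button on the bench fully down with a fingertip and let it come up again. Do not grip or lift anything, and leave the dishes, vial, tub and brush where they are.

Things in the scene. Friction and masses are not known exactly. Their poses are not given: they have to be found in the camera images.
- stand: Foot and column of a bench magnifier, fixed to the bench: grey round foot 140 mm across and 20 mm high, steel column. Origin on the bench surface, on the vertical pivot axis of the swing arm. Height over all 150 mm.
- swing_arm (a joint): Angle of the magnifier's white swing arm about the column, rad; grows anticlockwise seen from above, stops at -1.25 and +1.25. At 0 the arm points along the stand's own -x axis. Light friction (0.25 N m), no spring: it stays where it is left.
- bar (a point): Middle of the arm's straight bar, 90 mm from the pivot axis, 130 mm above the bench. The bar is 20 mm wide, fills the heights 120 to 140 mm with free air below, and runs between the hub (42 mm across, with its cap 150 mm high) and the lens ring's edge, 139 mm from the axis. It can be pushed sideways from either side.
- lens (a point): Centre of the round lens at the free end of the swing arm, 200 mm from the pivot axis and 130 mm above the bench. White ring 122 mm outside and 102 mm inside diameter, clear lens in it.
- pod_dish: White round specimen dish, 66 mm across, 14 mm high, loose on the bench, holding one long slightly bent seed pod (about 52 mm long, 11 mm thick). Origin at the centre of its underside. The four dishes stand on the circle that the lens sweeps, two on either side of the arm's start, in changing order.
- seed_dish: The same kind of dish with three small round seeds (13 mm). Origin at the centre of its underside. Leave it in place.
- shell_dish: The same kind of dish with one conical snail shell (34 mm across). Origin at the centre of its underside. Leave it in place.
- empty_dish: The same kind of dish, empty. Origin at the centre of its underside. Leave it in place.
- lamp_button_top (a point): Centre of the top face of the magnifier's lamp button, which points straight up: grey, 32 mm across, its top 22 mm above the bench, standing 10 mm out of a fixed white round housing 48 mm across.
- lamp_button (a joint): Travel of the lamp button in m: 0 up, 0.006 fully down; it springs back. Fully down takes about 5 N.
- vial: Small capped specimen vial standing on the bench, 26 mm across, 70 mm high; origin at the centre of its underside. Leave it standing.
- tub: White screw-top tub standing on the bench, 80 mm across, 90 mm high; origin at the centre of its underside. Leave it.
- brush: Brush lying on the bench, its own x axis along the handle towards the bristles. Leave it.
There are look-alikes about, which are no part of the job. Leave any green or pink look-alike of the part that bears lamp_button_top alone. What is shaped like the pod_dish but yellow is not meant.

How it is judged (in metres and radians):
On the way, in this order (a step that is already met when the one before it is completed fails the run):
1. the lens is at rest over the pod dish, within 18 mm of its centre seen from above (horizontal distance between lens and pod_dish below 0.018 m and velocity of joint swing_arm between -0.03 and 0.03 rad/s), for 0.2 s.
2. the lamp button is pressed fully down (at least 4.5 mm) while the lens is over the pod dish (horizontal distance between lens and pod_dish below 0.018 m and value of joint lamp_button above 0.0045 m), for 0.05 s.
At the end, for the whole second after the job is handed in: The lens stands still with its centre within 18 mm of the pod dish's centre seen from above (whole dish inside the ring), the lamp button has been pressed fully and is up again, every dish is within 12 mm and every bystander within 20 mm of where it started (all of step 1 and value of joint lamp_button below 0.002 m and distance of each of pod_dish, seed_dish, shell_dish, empty_dish from where it was at the start of the episode below 0.012 m and distance of each of vial, tub, brush from where it was at the start of the episode below 0.02 m); the robot touches nothing.
It fails at once if a dish is lifted or shifted by more than 12 mm (distance of any of pod_dish, seed_dish, shell_dish, empty_dish from where it was at the start of the episode above 0.012 m).
It fails at once if the vial, tub or brush is lifted, tipped or shifted by more than 20 mm (distance of any of vial, tub, brush from where it was at the start of the episode above 0.02 m or angle between any of vial, tub's own z axis and vertical above 0.4 rad).
It fails at once if the magnifier is gripped or pushed roughly (more than 30 N from the fingers) (contact force between the fingers and stand above 30 N).
It also fails if it takes over 54 s, if anything falls off the work surface, if the arm or the gripper's body presses on something with over 40 N, if the wrist force passes 120 N, or if a joint passes its speed limit or range.

ROBOT

A 7-joint arm with a two-finger parallel gripper is mounted at the origin on the work surface. World frame = base frame: x ahead of the robot, y to its left, z up, the work surface at z = 0. Lengths are in mm, angles in rad, forces in N, time in s.
With the tool pointing down it reaches from about 400 to 850 mm from the base axis. Payload 10.4 kg.
Tool frame: the origin (TCP) lies at the very end of the fingers, on their centre line; the grasp point (between the pads) lies 19 mm behind it; z points along the fingers, y is the line along which they close (so a half turn about z gives the same grasp; the last joint's range is limited). The gripper opens to 85 mm and grips with 20 to 120 N. Pads are 22 mm wide; open, the fingers measure 114 mm over their backs; the gripper's body (76 mm by 85 mm) begins 54 mm behind the grasp point. The pads swing forward as they close: fully open they stand 13 mm farther back than shut.
Start: joints at [1.192, 0.332, -0.065, 1.46, 0.022, 1.35, -0.088], TCP at [217.735, -585.869, 231.338] pointing down, gripper open.
Joint ranges: [-2.6, 2.6], [-0.5, 2.12], [-1.47, 1.34], [0.16, 2.42], [-1.27, 4.41], [0.06, 2.06], [-2.6, 2.6]. Speed limits (rad/s): [2.22, 2.22, 2.79, 2.79, 3.14, 3.14, 3.14].

INTERFACE

Orientations are given as a unit quaternion [w, x, y, z].
In Python, from plant import * gives the robot as it stands.
- The arm moves only by the tool carry_out, never from a script. Its argument "commands" is a list of rows, each an object of numbers: "dx", "dy", "dz": the shift along the tool's x, y, z normalised to -1 to 1, where 1 is 30 cm; "rx", "ry", "rz": the turn, a rotation vector about the tool's x, y, z normalised to -1 to 1, where 1 is 180 degrees; "jaw": the opening, from 0 (shut) to 1 (fully open). In form: [{"dx": .., "dy": .., "dz": .., "rx": .., "ry": .., "rz": .., "jaw": ..}, ...]. A call has 1 to 8 rows; each row is the pose to reach, as a shift and turn from the pose commanded when the call began, along the tool's axes at that moment, turning the shorter way round; what a row does not reach only later rows make up. A row lasts 1/12 s, in which the tool goes at most 41.7 mm and 7.16 degrees, less where a joint would pass 70% of its speed; a pose out of reach is approached as far as the arm can. A call with a number of a shift or a turn outside -1 to 1 is refused whole. A call with a gripper value outside its range is refused whole. The fingers move at their own pace and stop on an object; the grip force is fixed at half the most. Time passes only in rows, so rows that repeat a pose let the fingers close. It gives the time, the measured TCP pose, the force, the opening and the grip force at its end, in the units of the state.
- sense(): the state, without advancing time (a new reading comes with each control period).
- read_camera(name): name is "side" or "top" or "wrist"; returns a dict with "pixels" (480x640x3 uint8, blue, green, red), "depth" (480x640 float32, mm along the optical axis (not along the pixel's ray), 0 where there is no reading), "mtx" (3x3 intrinsics, pixels), "cam_to_world" (4x4, takes a point from camera to world coordinates). Camera axes: x right, y down, z forward; pixel columns grow to the right and rows downward; lengths in mm; the calibration is good to about 2 mm. The wrist camera is an equidistant fisheye: a pixel r from the principal point sees the ray r / f radians off the axis. A picture is of the moment at which its call begins.
- job_done(): hands the job in; it is judged then, once.
The state is a dict: "t": time; "joints": joint angles; "qd": joint speeds; "effort": joint torques, N m; "position": TCP position; "ee_rot": TCP orientation; "force": force on the tool from outside, world axes, zero at the start; "ft_torque": the same for the moment, N m; "opening": finger opening in mm; "grasp_force": force on a finger pad.
Only numpy, scipy, OpenCV 4.12 (cv2) and the standard library are available. Lean on these libraries where they do the work, as an engineer would, in place of code of your own. Each camera call takes 0.05 s, during which the arm holds its last target. There are 200 camera calls.

## Working session

There is one attempt and no reset: what is moved stays moved. The work goes in short steps, Python scripts to look and compute and a tool call to move; the robot and the scene stay as the last step left them, time stands still between calls to the robot, and variables do not carry over. Pictures are saved under pics/ and viewed, at most 10 in all, crops included, and the job is handed in when it is done.

Besides the shell and the picture viewer there is one more tool, called by a JSON object that holds its "fn" and its "kwargs", one argument or row to a line. carry_out: Moves the arm, as the interface text tells. Its arguments: {"type":"object","properties":{"commands":{"type":"array","items":{"type":"object","properties":{"dx":{"type":"number","minimum":-1,"maximum":1},"dy":{"type":"number","minimum":-1,"maximum":1},"dz":{"type":"number","minimum":-1,"maximum":1},"rx":{"type":"number","minimum":-1,"maximum":1},"ry":{"type":"number","minimum":-1,"maximum":1},"rz":{"type":"number","minimum":-1,"maximum":1},"jaw":{"type":"number"}}}}},"required":["commands"]}

```bash
mkdir -p pics; python3 - <<'E'
from plant import *
import cv2,numpy as np,pickle
s=sense();print(s)
d={}
for n in("top","side"):
    c=read_camera(n);d[n]=c;cv2.imwrite(f"pics/{n}0.png",c["pixels"]);print(n,c["mtx"],c["cam_to_world"])
pickle.dump(d,open("c0.pkl","wb"))
E
```

```text
{'t': 0.0, 'joints': array([ 1.19239268,  0.33287267, -0.06472117,  1.46093705,  0.02161886,
        1.34989461, -0.08853395]), 'qd': array([ 0.00082139, -0.00057724,  0.00029923, -0.00114171, -0.00074039,
        0.00104613,  0.00110496]), 'effort': array([ 1.68989220e-03, -6.25449443e+01,  5.04876708e-02, -3.91600192e+01,
        1.64243812e-02,  9.88911081e-03,  3.79985647e-05]), 'position': array([ 217.58634686, -585.50505074,  230.51753046]), 'ee_rot': array([-6.88636274e-04,  9.84215933e-01,  1.76970328e-01, -1.62900838e-04]), 'force': array([-0.34181327, -0.0635666 , -0.30971497]), 'ft_torque': array([0.05706757, 0.02628929, 0.0060025 ]), 'grasp_force': 0.0, 'opening': 85.1229206035211}
top [[538.06047568   0.         310.37995506]
 [  0.         538.06047568 238.38593372]
 [  0.           0.           1.        ]] [[ 9.27508551e-03 -9.80484842e-01  1.96375781e-01  3.35430471e+02]
 [-9.99944870e-01 -1.00610602e-02 -3.00517104e-03 -2.84618269e+01]
 [ 4.92227320e-03 -1.96337082e-01 -9.80524106e-01  1.31812706e+03]
 [ 0.00000000e+00  0.00000000e+00  0.00000000e+00  1.00000000e+00]]
side [[590.24672581   0.         320.00627998]
 [  0.         590.24672581 243.67215218]
 [  0.           0.           1.        ]] [[-8.86830169e-01 -3.22219566e-01  3.31220173e-01  1.67047812e+02]
 [-4.61885639e-01  6.39706453e-01 -6.14359269e-01  7.27221220e+02]
 [-1.39251049e-02 -6.97818175e-01 -7.16139571e-01  9.80920497e+02]
 [ 0.00000000e+00  0.00000000e+00  0.00000000e+00  1.00000000e+00]]
```

View pics/top0.png

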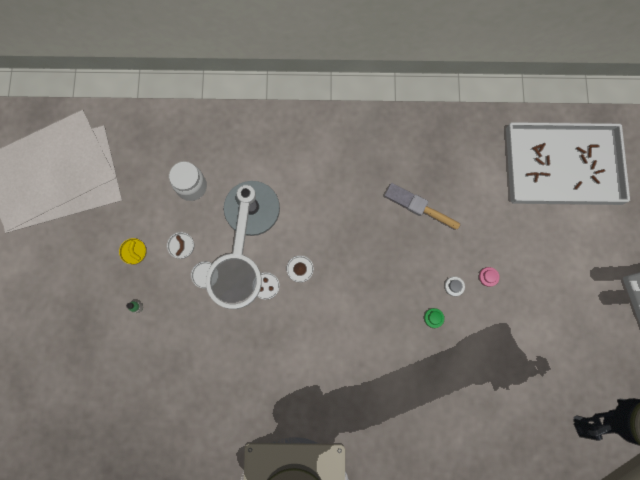

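View pics/side0.png

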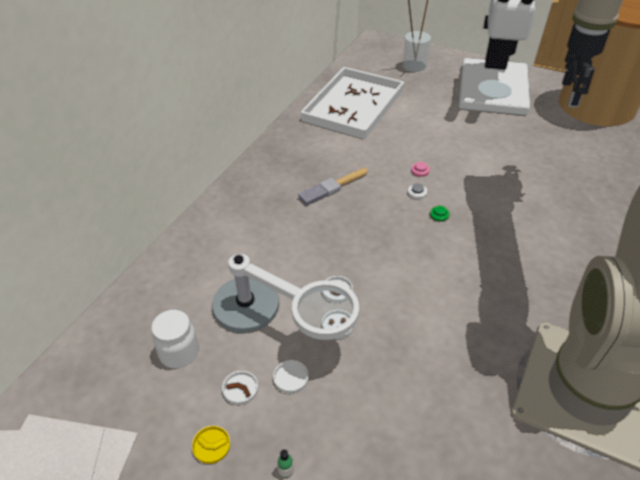

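The candidates in the top view are:
- **Dishes:** the white one at (180,245) holds a long dark pod. The others are empty at (203,275), three seeds at (267,286), shell at (300,268), and a yellow look-alike at (133,251). The pod dish is the one at (180,245).
- **Buttons:** grey in a white housing at (455,286), pink at (489,277), green at (434,318). The grey one is the lamp button.

I'll confirm both in one crop and measure.

```bash
cat > h.py <<'E'
import numpy as np,cv2
def ray(c,u,v,z):
    M=c["cam_to_world"];d=M[:3,:3]@np.linalg.inv(c["mtx"])@[u,v,1];o=M[:3,3]
    return (o+d*(z-o[2])/d[2])[:2]
def blob(mask,roi):
    u0,v0,u1,v1=roi;m=mask[v0:v1,u0:u1].astype(np.uint8)
    k=max(cv2.findContours(m,cv2.RETR_EXTERNAL,cv2.CHAIN_APPROX_NONE)[0],key=cv2.contourArea)
    (x,y),r=cv2.minEnclosingCircle(k);b=cv2.boundingRect(k)
    return b[0]+u0+(b[2]-1)/2,b[1]+v0+(b[3]-1)/2,b[2:],
E
python3 - <<'E'
from h import *
import pickle
d=pickle.load(open("c0.pkl","rb"));c=d["top"];p=c["pixels"]
w=p.min(2)>150
for n,roi,z in(("pod",(162,228,198,262),14),("ring",(206,250,263,312),140),("house",(440,274,470,300),12),("cap",(233,182,258,206),150),("tub",(165,158,208,202),90),("shell",(284,254,316,284),14)):
    u,v,b=blob(w,roi) if n!="x" else 0;print(n,u,v,b,ray(c,u,v,z).round(1))
g=cv2.cvtColor(p,cv2.COLOR_BGR2GRAY)
f=(cv2.cvtColor(p,cv2.COLOR_BGR2HSV)); m=(p[...,0]>p[...,2]+5)&(g>80)&(g<150)
u,v,b=blob(m,(222,178,284,240));print("foot",u,v,b,ray(c,u,v,20))
print("vial",ray(c,135,305,40),"dish empty",ray(c,203,275,14),"green",ray(c,434,318,20),"pink",ray(c,489,277,20),"brush",ray(c,400,193,5),ray(c,458,225,5))
s=d["side"]
for n,roi,z in(("pod",(220,368,262,406),14),("house",(405,182,430,200),12),("cap",(226,251,252,270),150)):
    u,v,b=blob(s["pixels"].min(2)>150,roi);print("side",n,u,v,b,ray(s,u,v,z).round(1))
a=cv2.resize(p[220:320,110:320],None,fx=3.5,fy=3.5,interpolation=2);b=cv2.resize(p[260:335,410:510],None,fx=3,fy=3)
o=np.zeros((a.shape[0]+b.shape[0],a.shape[1],3),np.uint8);o[:a.shape[0]]=a;o[a.shape[0]:,:b.shape[1]]=b;cv2.imwrite("pics/crop.png",o)
E
```

```text
pod 181.0 245.0 (25, 25) [576.7 286. ]
ring 234.0 279.0 (57, 59) [478.6 135. ]
house 455.0 286.0 (19, 19) [ 482.4 -385.8]
cap 245.5 195.0 (18, 21) [667.4 114.8]
tub 183.0 175.0 (29, 27) [732.2 272.5]
shell 299.5 268.5 (26, 26) [521.3  -6.6]
foot 251.0 207.5 (55, 54) [672.25692102 116.00246463]
vial [426.82217428 380.05650162] dish empty [502.96375663 228.29257126] green [ 404.2078482  -329.97916678] pink [ 504.19041595 -467.29647029] brush [ 718.02885382 -258.47527522] [ 636.40728197 -401.92563639]
side pod 241.0 386.5 (41, 38) [574.3 291.7]
side house 416.5 189.0 (24, 15) [ 487.3 -383. ]
side cap 239.0 260.0 (25, 19) [670.  123.1]
```

View pics/crop.png

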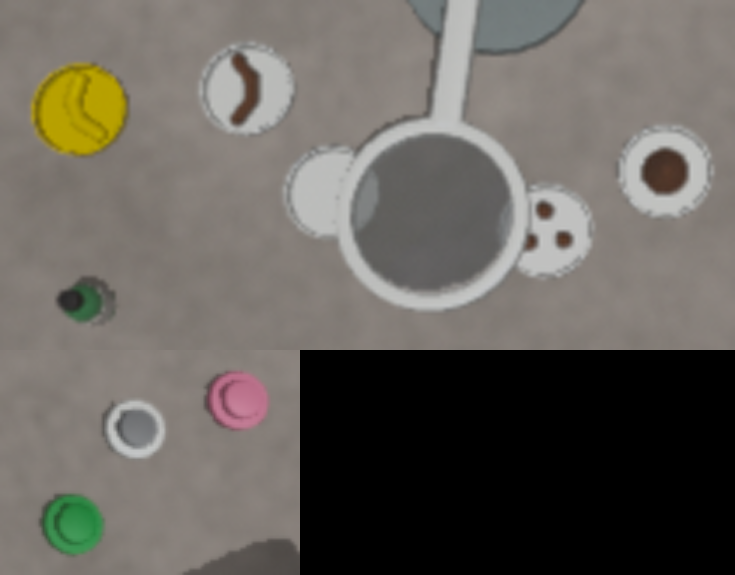

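The crop confirms it: the pod dish is white and left-centre, the yellow dish is a look-alike, and the grey button sits in the white housing. The pivot is about (670,117) and the pod about (576,288), so the arm must swing about 56° clockwise. I'll close the jaw, move towards it and square the tool to the world.

{"fn": "carry_out", "kwargs": {
  "commands": [
    {"dx": 0.8, "dy": -0.7, "rz": 0.113, "jaw": 0},
    {"dx": 0.8, "dy": -0.7, "rz": 0.113, "jaw": 0},
    {"dx": 0.8, "dy": -0.7, "rz": 0.113, "jaw": 0},
    {"dx": 0.8, "dy": -0.7, "rz": 0.113, "jaw": 0},
    {"dx": 0.8, "dy": -0.7, "rz": 0.113, "jaw": 0},
    {"dx": 0.8, "dy": -0.7, "rz": 0.113, "jaw": 0},
    {"dx": 0.8, "dy": -0.7, "rz": 0.113, "jaw": 0},
    {"dx": 0.8, "dy": -0.7, "rz": 0.113, "jaw": 0}
  ]
}}

```text
invalid input
```

{"fn": "carry_out", "kwargs": {
  "commands": [
    {"dx": 0.8, "dy": -0.7, "dz": 0.0, "rx": 0.0, "ry": 0.0, "rz": 0.113, "jaw": 0.0},
    {"dx": 0.8, "dy": -0.7, "dz": 0.0, "rx": 0.0, "ry": 0.0, "rz": 0.113, "jaw": 0.0},
    {"dx": 0.8, "dy": -0.7, "dz": 0.0, "rx": 0.0, "ry": 0.0, "rz": 0.113, "jaw": 0.0},
    {"dx": 0.8, "dy": -0.7, "dz": 0.0, "rx": 0.0, "ry": 0.0, "rz": 0.113, "jaw": 0.0},
    {"dx": 0.8, "dy": -0.7, "dz": 0.0, "rx": 0.0, "ry": 0.0, "rz": 0.113, "jaw": 0.0},
    {"dx": 0.8, "dy": -0.7, "dz": 0.0, "rx": 0.0, "ry": 0.0, "rz": 0.113, "jaw": 0.0},
    {"dx": 0.8, "dy": -0.7, "dz": 0.0, "rx": 0.0, "ry": 0.0, "rz": 0.113, "jaw": 0.0},
    {"dx": 0.8, "dy": -0.7, "dz": 0.0, "rx": 0.0, "ry": 0.0, "rz": 0.113, "jaw": 0.0}
  ]
}}

```text
t: 0.77
position: [371.2, -301.5, 231.3]
ee_rot: [-0.0, 1.0, 0.002, 0.0]
force: [0.3, -0.7, 0.2]
opening: 0.1
grasp_force: 0.0
```

{"fn": "carry_out", "kwargs": {
  "commands": [
    {"dx": 0.6, "dy": -0.9, "dz": 0.0, "rx": 0.0, "ry": 0.0, "rz": 0.0, "jaw": 0.0},
    {"dx": 0.6, "dy": -0.9, "dz": 0.0, "rx": 0.0, "ry": 0.0, "rz": 0.0, "jaw": 0.0},
    {"dx": 0.6, "dy": -0.9, "dz": 0.0, "rx": 0.0, "ry": 0.0, "rz": 0.0, "jaw": 0.0},
    {"dx": 0.6, "dy": -0.9, "dz": 0.0, "rx": 0.0, "ry": 0.0, "rz": 0.0, "jaw": 0.0},
    {"dx": 0.6, "dy": -0.9, "dz": 0.0, "rx": 0.0, "ry": 0.0, "rz": 0.0, "jaw": 0.0},
    {"dx": 0.6, "dy": -0.9, "dz": 0.0, "rx": 0.0, "ry": 0.0, "rz": 0.0, "jaw": 0.0},
    {"dx": 0.6, "dy": -0.9, "dz": 0.0, "rx": 0.0, "ry": 0.0, "rz": 0.0, "jaw": 0.0},
    {"dx": 0.6, "dy": -0.9, "dz": 0.0, "rx": 0.0, "ry": 0.0, "rz": 0.0, "jaw": 0.0}
  ]
}}

```text
t: 1.43
position: [550.3, -32.0, 231.2]
ee_rot: [-0.0, 1.0, 0.001, 0.0]
force: [1.3, 0.3, 0.2]
opening: -0.3
grasp_force: 0.0
```

{"fn": "carry_out", "kwargs": {
  "commands": [
    {"dx": 0.03, "dy": -0.12, "dz": 0.0, "rx": 0.0, "ry": 0.0, "rz": 0.0, "jaw": 0.0},
    {"dx": 0.03, "dy": -0.24, "dz": 0.0, "rx": 0.0, "ry": 0.0, "rz": 0.0, "jaw": 0.0},
    {"dx": 0.03, "dy": -0.32, "dz": 0.0, "rx": 0.0, "ry": 0.0, "rz": 0.0, "jaw": 0.0},
    {"dx": 0.03, "dy": -0.32, "dz": 0.12, "rx": 0.0, "ry": 0.0, "rz": 0.0, "jaw": 0.0},
    {"dx": 0.03, "dy": -0.32, "dz": 0.24, "rx": 0.0, "ry": 0.0, "rz": 0.0, "jaw": 0.0},
    {"dx": 0.03, "dy": -0.32, "dz": 0.36, "rx": 0.0, "ry": 0.0, "rz": 0.0, "jaw": 0.0},
    {"dx": 0.03, "dy": -0.32, "dz": 0.41, "rx": 0.0, "ry": 0.0, "rz": 0.0, "jaw": 0.0},
    {"dx": 0.03, "dy": -0.32, "dz": 0.41, "rx": 0.0, "ry": 0.0, "rz": 0.0, "jaw": 0.0}
  ]
}}

```text
t: 2.1
position: [555.4, 60.2, 104.0]
ee_rot: [0.0, 1.0, 0.001, -0.004]
force: [-1.3, -0.1, 0.0]
opening: -0.1
grasp_force: 0.0
```

```bash
python3 - <<'E'
from plant import *
import cv2
s=sense();print(s["position"],s["force"])
cv2.imwrite("pics/top1.png",read_camera("top")["pixels"][140:340,100:340].repeat(3,0).repeat(3,1)[:600])
import numpy as np
th=np.radians(np.linspace(174.6,118.9,8))
for t in th:
    d=np.array([np.cos(t),np.sin(t)]);n=np.array([d[1],-d[0]]);print((np.array([670,117])+110*d-26.5*n).round(0))
E
```

```text
[555.44355338  60.22156891 103.97438895] [-1.26270567 -0.10568596  0.03867075]
[558. 101.]
[557. 117.]
[558. 132.]
[561. 148.]
[566. 162.]
[574. 176.]
[583. 189.]
[594. 200.]
```

View pics/top1.png

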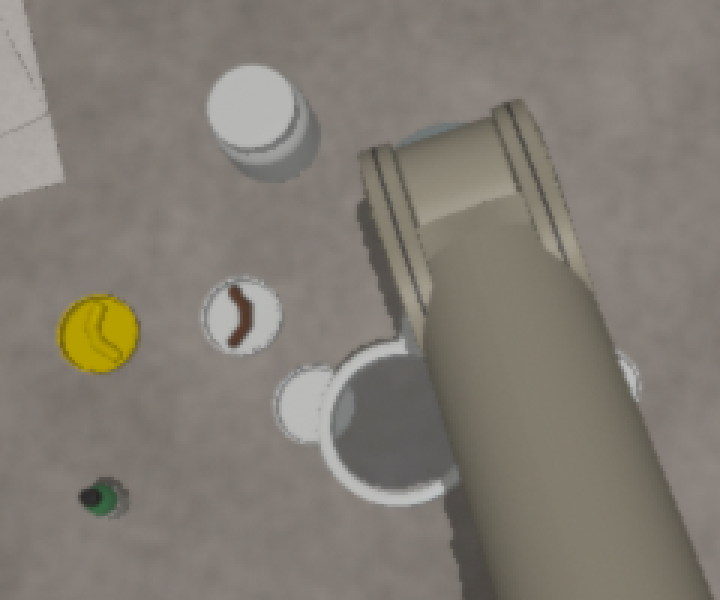

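The view shows the arm over the bar, with the ring at about (398,420) in this crop and not yet touched. I'll start the slow push along the arc.

{"fn": "carry_out", "kwargs": {
  "commands": [
    {"dx": 0.005, "dy": -0.06, "dz": 0.0, "rx": 0.0, "ry": 0.0, "rz": 0.0, "jaw": 0.0},
    {"dx": 0.005, "dy": -0.09, "dz": 0.0, "rx": 0.0, "ry": 0.0, "rz": 0.0, "jaw": 0.0},
    {"dx": 0.005, "dy": -0.11, "dz": 0.0, "rx": 0.0, "ry": 0.0, "rz": 0.0, "jaw": 0.0},
    {"dx": 0.005, "dy": -0.13, "dz": 0.0, "rx": 0.0, "ry": 0.0, "rz": 0.0, "jaw": 0.0},
    {"dx": 0.005, "dy": -0.15, "dz": 0.0, "rx": 0.0, "ry": 0.0, "rz": 0.0, "jaw": 0.0},
    {"dx": 0.005, "dy": -0.17, "dz": 0.0, "rx": 0.0, "ry": 0.0, "rz": 0.0, "jaw": 0.0},
    {"dx": 0.005, "dy": -0.19, "dz": 0.0, "rx": 0.0, "ry": 0.0, "rz": 0.0, "jaw": 0.0},
    {"dx": 0.005, "dy": -0.21, "dz": 0.0, "rx": 0.0, "ry": 0.0, "rz": 0.0, "jaw": 0.0}
  ]
}}

```text
t: 2.82
position: [560.0, 123.5, 108.4]
ee_rot: [0.0, 1.0, -0.0, 0.0]
force: [0.6, -2.3, 0.0]
opening: -0.0
grasp_force: 1.2
```

{"fn": "carry_out", "kwargs": {
  "commands": [
    {"dx": 0.0, "dy": -0.022, "dz": 0.0, "rx": 0.0, "ry": 0.0, "rz": 0.0, "jaw": 0.0},
    {"dx": 0.003, "dy": -0.045, "dz": 0.0, "rx": 0.0, "ry": 0.0, "rz": 0.0, "jaw": 0.0},
    {"dx": 0.005, "dy": -0.07, "dz": 0.0, "rx": 0.0, "ry": 0.0, "rz": 0.0, "jaw": 0.0},
    {"dx": 0.013, "dy": -0.095, "dz": 0.0, "rx": 0.0, "ry": 0.0, "rz": 0.0, "jaw": 0.0},
    {"dx": 0.02, "dy": -0.12, "dz": 0.0, "rx": 0.0, "ry": 0.0, "rz": 0.0, "jaw": 0.0},
    {"dx": 0.033, "dy": -0.145, "dz": 0.0, "rx": 0.0, "ry": 0.0, "rz": 0.0, "jaw": 0.0},
    {"dx": 0.045, "dy": -0.165, "dz": 0.0, "rx": 0.0, "ry": 0.0, "rz": 0.0, "jaw": 0.0},
    {"dx": 0.055, "dy": -0.18, "dz": 0.0, "rx": 0.0, "ry": 0.0, "rz": 0.0, "jaw": 0.0}
  ]
}}

```text
t: 3.48
position: [576.4, 178.8, 108.2]
ee_rot: [-0.0, 1.0, 0.001, -0.0]
force: [-0.2, -2.5, -0.0]
opening: -0.0
grasp_force: 1.1
```

```bash
python3 - <<'E'
from plant import *
import cv2,numpy as np
c=read_camera("top");a=c["pixels"][140:340,100:340];d=read_camera("side")["pixels"][200:480,130:450]
cv2.imwrite("top2full.png",c["pixels"])
o=np.zeros((560,800,3),np.uint8);o[:400,:480]=a.repeat(2,0).repeat(2,1);o[:280,480:]=d;cv2.imwrite("pics/t2.png",o);print(sense()["position"])
E
```

```text
[576.4308081  179.36354935 108.27776977]
```

View pics/t2.png

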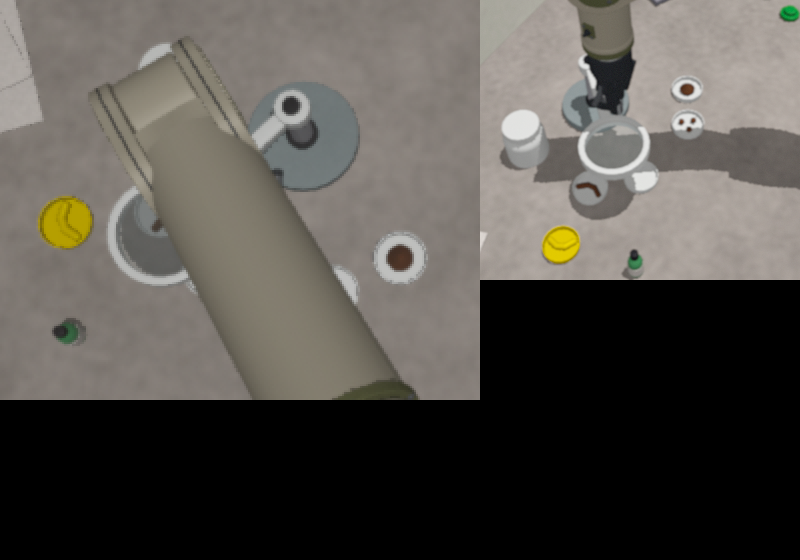

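The arm is swinging: the ring is at (614,148) in the side crop and already partly over the pod at (590,188). I'll measure the ring from the side view by casting its pixels onto the ring's plane and fitting a circle.

```bash
cat > ring.py <<'E'
from plant import *
from h import *
from scipy.optimize import least_squares
def ring(g,name="side"):
    c=read_camera(name);p=c["pixels"];v,u=np.nonzero(p.min(2)>150)
    P=np.array([ray(c,a,b,140) for a,b in zip(u,v) if a<420]);
    g=np.array(g,float)
    for tol in (25,15,10):   # ring band 51..61 mm about centre
        r=np.linalg.norm(P-g,axis=1);Q=P[abs(r-56)<tol]
        g=least_squares(lambda x:np.linalg.norm(Q-x,axis=1)-56,g,loss="soft_l1",f_scale=3).x
    return g,len(Q),c
if __name__=="__main__":
    import sys
    for n in("side","top"):
        g,k,c=ring([float(a) for a in sys.argv[1:3]],n);d=g-[670,118];print(n,g.round(1),k,"r",np.hypot(*d).round(1),"deg",np.degrees(np.arctan2(d[1],d[0])).round(1))
E
python3 ring.py 535 262;python3 -c "
from h import *
import pickle
s=pickle.load(open('c0.pkl','rb'))
print(ray(s['side'],264,348,140))"
```

```text
side [531.2 259.7] 1130 r 198.4 deg 134.4
top [532.2 257.2] 330 r 195.9 deg 134.7
[526.64326883 268.25170121]
```

{"fn": "carry_out", "kwargs": {
  "commands": [
    {"dx": 0.01, "dy": -0.017, "dz": 0.0, "rx": 0.0, "ry": 0.0, "rz": 0.0, "jaw": 0.0},
    {"dx": 0.02, "dy": -0.03, "dz": 0.0, "rx": 0.0, "ry": 0.0, "rz": 0.0, "jaw": 0.0},
    {"dx": 0.03, "dy": -0.043, "dz": 0.0, "rx": 0.0, "ry": 0.0, "rz": 0.0, "jaw": 0.0},
    {"dx": 0.04, "dy": -0.055, "dz": 0.0, "rx": 0.0, "ry": 0.0, "rz": 0.0, "jaw": 0.0},
    {"dx": 0.05, "dy": -0.066, "dz": 0.0, "rx": 0.0, "ry": 0.0, "rz": 0.0, "jaw": 0.0},
    {"dx": 0.058, "dy": -0.073, "dz": 0.0, "rx": 0.0, "ry": 0.0, "rz": 0.0, "jaw": 0.0},
    {"dx": 0.062, "dy": -0.076, "dz": 0.0, "rx": 0.0, "ry": 0.0, "rz": 0.0, "jaw": 0.0},
    {"dx": 0.062, "dy": -0.076, "dz": 0.0, "rx": 0.0, "ry": 0.0, "rz": 0.0, "jaw": 0.0}
  ]
}}

```text
t: 4.35
position: [594.9, 201.2, 108.3]
ee_rot: [-0.0, 1.0, 0.001, 0.0]
force: [0.6, -0.3, 0.4]
opening: 0.1
grasp_force: 0.0
```

```bash
python3 ring.py 570 285
```

```text
side [567.6 288.9] 1131 r 199.2 deg 120.9
top [568.  285.4] 310 r 196.0 deg 121.4
```

8 mm off, inside the tolerance. I'll nudge it 4–5 mm more, back off and rise.

{"fn": "carry_out", "kwargs": {
  "commands": [
    {"dx": 0.006, "dy": -0.006, "dz": 0.0, "rx": 0.0, "ry": 0.0, "rz": 0.0, "jaw": 0.0},
    {"dx": 0.013, "dy": -0.011, "dz": 0.0, "rx": 0.0, "ry": 0.0, "rz": 0.0, "jaw": 0.0},
    {"dx": 0.013, "dy": -0.011, "dz": 0.0, "rx": 0.0, "ry": 0.0, "rz": 0.0, "jaw": 0.0},
    {"dx": -0.03, "dy": 0.02, "dz": 0.0, "rx": 0.0, "ry": 0.0, "rz": 0.0, "jaw": 0.0},
    {"dx": -0.12, "dy": 0.1, "dz": 0.0, "rx": 0.0, "ry": 0.0, "rz": 0.0, "jaw": 0.0},
    {"dx": -0.12, "dy": 0.2, "dz": 0.0, "rx": 0.0, "ry": 0.0, "rz": 0.0, "jaw": 0.0},
    {"dx": -0.12, "dy": 0.25, "dz": -0.1, "rx": 0.0, "ry": 0.0, "rz": 0.0, "jaw": 0.0},
    {"dx": -0.12, "dy": 0.25, "dz": -0.2, "rx": 0.0, "ry": 0.0, "rz": 0.0, "jaw": 0.0}
  ]
}}

```text
t: 5.12
position: [558.2, 120.6, 167.6]
ee_rot: [0.001, 1.0, -0.002, -0.001]
force: [1.9, 0.3, 0.1]
opening: -0.0
grasp_force: 0.0
```

```bash
python3 ring.py 570 285
```

```text
side [575.  293.4] 1565 r 199.5 deg 118.4
top [574.9 289.8] 499 r 196.3 deg 119.0
```

The lens is within 4 mm of the pod dish centre by both cameras. Next is the lamp button at about (485,-384).

{"fn": "carry_out", "kwargs": {
  "commands": [
    {"dx": 0.0, "dy": 0.1, "dz": -0.1, "rx": 0.0, "ry": 0.0, "rz": 0.0, "jaw": 0.0},
    {"dx": -0.12, "dy": 0.9, "dz": -0.1, "rx": 0.0, "ry": 0.0, "rz": 0.0, "jaw": 0.0},
    {"dx": -0.12, "dy": 0.9, "dz": -0.1, "rx": 0.0, "ry": 0.0, "rz": 0.0, "jaw": 0.0},
    {"dx": -0.12, "dy": 0.9, "dz": -0.1, "rx": 0.0, "ry": 0.0, "rz": 0.0, "jaw": 0.0},
    {"dx": -0.12, "dy": 0.9, "dz": -0.1, "rx": 0.0, "ry": 0.0, "rz": 0.0, "jaw": 0.0},
    {"dx": -0.12, "dy": 0.9, "dz": -0.1, "rx": 0.0, "ry": 0.0, "rz": 0.0, "jaw": 0.0},
    {"dx": -0.12, "dy": 0.9, "dz": -0.1, "rx": 0.0, "ry": 0.0, "rz": 0.0, "jaw": 0.0},
    {"dx": -0.12, "dy": 0.9, "dz": -0.1, "rx": 0.0, "ry": 0.0, "rz": 0.0, "jaw": 0.0}
  ]
}}

```text
t: 5.88
position: [521.4, -152.9, 197.8]
ee_rot: [0.002, 1.0, -0.005, -0.0]
force: [-0.2, -0.4, -0.1]
opening: 0.1
grasp_force: 0.0
```

{"fn": "carry_out", "kwargs": {
  "commands": [
    {"dx": -0.12, "dy": 0.77, "dz": 0.0, "rx": 0.0, "ry": 0.0, "rz": 0.0, "jaw": 0.0},
    {"dx": -0.12, "dy": 0.77, "dz": 0.0, "rx": 0.0, "ry": 0.0, "rz": 0.0, "jaw": 0.0},
    {"dx": -0.12, "dy": 0.77, "dz": 0.0, "rx": 0.0, "ry": 0.0, "rz": 0.0, "jaw": 0.0},
    {"dx": -0.12, "dy": 0.77, "dz": 0.0, "rx": 0.0, "ry": 0.0, "rz": 0.0, "jaw": 0.0},
    {"dx": -0.12, "dy": 0.77, "dz": 0.0, "rx": 0.0, "ry": 0.0, "rz": 0.0, "jaw": 0.0},
    {"dx": -0.12, "dy": 0.77, "dz": 0.0, "rx": 0.0, "ry": 0.0, "rz": 0.0, "jaw": 0.0},
    {"dx": -0.12, "dy": 0.77, "dz": 0.2, "rx": 0.0, "ry": 0.0, "rz": 0.0, "jaw": 0.0},
    {"dx": -0.12, "dy": 0.77, "dz": 0.4, "rx": 0.0, "ry": 0.0, "rz": 0.0, "jaw": 0.0}
  ]
}}

```text
t: 6.55
position: [488.4, -378.3, 115.7]
ee_rot: [0.002, 1.0, -0.001, 0.002]
force: [1.3, 0.2, -0.9]
opening: -0.2
grasp_force: 0.0
```

```bash
python3 - <<'E'
from plant import *
import cv2,numpy as np
w=read_camera("wrist")["pixels"];d=read_camera("side")["pixels"][120:260,340:500]
o=np.zeros((480,800,3),np.uint8);o[:,:480]=w[:,80:560];o[:280,480:]=d.repeat(2,0).repeat(2,1);cv2.imwrite("pics/b.png",o);print(sense()["position"])
E
```

```text
[ 484.11629745 -372.83642916  108.17358437]
```

View pics/b.png

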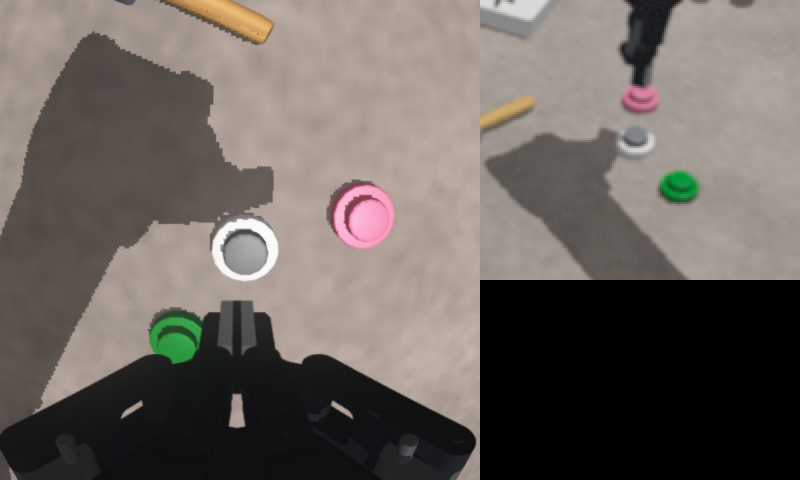

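The wrist view shows the grey button at (245,252) just ahead of the fingertip, with pink at (362,215) and green at (176,340) clear of it. I'll compute its position from the wrist camera.

```bash
python3 - <<'E'
from plant import *
from h import *
c=read_camera("wrist");p=c["pixels"]
w=p.min(2)>160
u,v,b=blob(w,(270,190,380,300));K=c["mtx"];f=K[0,0]
x,y=u-K[0,2],v-K[1,2];r=np.hypot(x,y);t=r/f
d=c["cam_to_world"][:3,:3]@[np.sin(t)*x/r,np.sin(t)*y/r,np.cos(t)];o=c["cam_to_world"][:3,3]
print(u,v,b,(o+d*(12-o[2])/d[2]),sense()["position"],sense()["ee_rot"],f)
E
```

```text
334.5 246.5 (70, 64) [ 483.71904653 -386.24691284   12.        ] [ 486.0101832  -373.69779992  112.35758454] [-2.04961166e-03  9.99994898e-01  8.65227802e-04 -2.29228938e-03] 371.64829954431775
```

{"fn": "carry_out", "kwargs": {
  "commands": [
    {"dx": -0.005, "dy": 0.035, "dz": 0.1, "rx": 0.0, "ry": 0.0, "rz": 0.0, "jaw": 0.0},
    {"dx": -0.005, "dy": 0.035, "dz": 0.2, "rx": 0.0, "ry": 0.0, "rz": 0.0, "jaw": 0.0},
    {"dx": -0.005, "dy": 0.035, "dz": 0.24, "rx": 0.0, "ry": 0.0, "rz": 0.0, "jaw": 0.0},
    {"dx": -0.005, "dy": 0.035, "dz": 0.24, "rx": 0.0, "ry": 0.0, "rz": 0.0, "jaw": 0.0},
    {"dx": -0.005, "dy": 0.035, "dz": 0.24, "rx": 0.0, "ry": 0.0, "rz": 0.0, "jaw": 0.0}
  ]
}}

```text
t: 7.12
position: [487.0, -385.8, 45.0]
ee_rot: [0.0, 1.0, 0.001, 0.001]
force: [0.2, -0.2, 0.2]
opening: 0.1
grasp_force: 0.0
```

```bash
python3 - <<'E'
from plant import *
import cv2,numpy as np
w=read_camera("wrist")["pixels"];print(sense()["position"]);d=read_camera("side")["pixels"][140:240,360:480]
o=np.zeros((480,800,3),np.uint8);o[:,:480]=w[:,80:560];o[:300,480:]=d.repeat(3,0).repeat(3,1)[:,:320];cv2.imwrite("pics/b2.png",o);print(sense()["position"])
E
```

```text
[ 487.39735607 -386.2517028    45.68056498]
[ 487.42085947 -386.46392376   45.8035318 ]
```

View pics/b2.png

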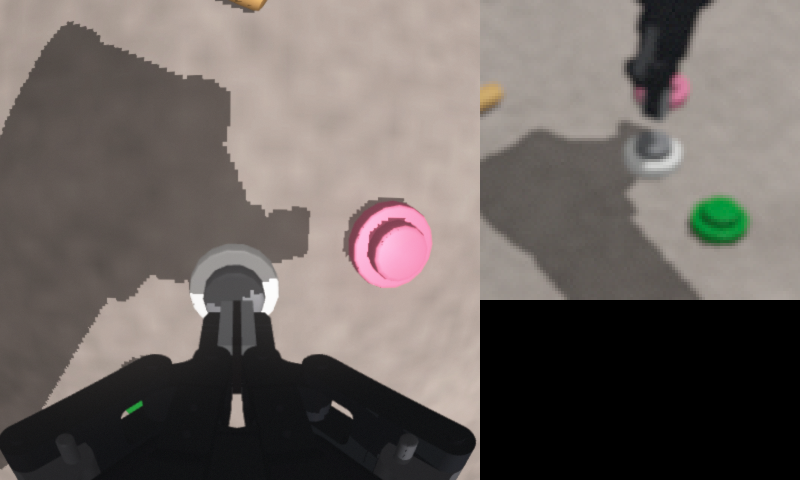

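The fingertip is above the grey button: button at (234,285), tip at (237,300). I'll press slowly and watch the force.

{"fn": "carry_out", "kwargs": {
  "commands": [
    {"dx": -0.01, "dy": 0.0, "dz": 0.04, "rx": 0.0, "ry": 0.0, "rz": 0.0, "jaw": 0.0},
    {"dx": -0.01, "dy": 0.0, "dz": 0.065, "rx": 0.0, "ry": 0.0, "rz": 0.0, "jaw": 0.0},
    {"dx": -0.01, "dy": 0.0, "dz": 0.08, "rx": 0.0, "ry": 0.0, "rz": 0.0, "jaw": 0.0},
    {"dx": -0.01, "dy": 0.0, "dz": 0.09, "rx": 0.0, "ry": 0.0, "rz": 0.0, "jaw": 0.0},
    {"dx": -0.01, "dy": 0.0, "dz": 0.095, "rx": 0.0, "ry": 0.0, "rz": 0.0, "jaw": 0.0},
    {"dx": -0.01, "dy": 0.0, "dz": 0.095, "rx": 0.0, "ry": 0.0, "rz": 0.0, "jaw": 0.0}
  ]
}}

```text
t: 7.72
position: [482.5, -386.3, 16.0]
ee_rot: [0.0, 1.0, 0.0, -0.0]
force: [-6.5, 4.0, 17.9]
opening: 0.0
grasp_force: 8.7
```

The button is bottomed at z=16 with 18 N. I'll release and retreat.

{"fn": "carry_out", "kwargs": {
  "commands": [
    {"dx": 0.0, "dy": 0.0, "dz": 0.0, "rx": 0.0, "ry": 0.0, "rz": 0.0, "jaw": 0.0},
    {"dx": 0.0, "dy": 0.0, "dz": -0.02, "rx": 0.0, "ry": 0.0, "rz": 0.0, "jaw": 0.0},
    {"dx": 0.0, "dy": 0.0, "dz": -0.08, "rx": 0.0, "ry": 0.0, "rz": 0.0, "jaw": 0.0},
    {"dx": 0.0, "dy": 0.0, "dz": -0.2, "rx": 0.0, "ry": 0.0, "rz": 0.0, "jaw": 0.0},
    {"dx": 0.0, "dy": 0.0, "dz": -0.3, "rx": 0.0, "ry": 0.0, "rz": 0.0, "jaw": 0.0},
    {"dx": 0.0, "dy": 0.0, "dz": -0.4, "rx": 0.0, "ry": 0.0, "rz": 0.0, "jaw": 0.0},
    {"dx": 0.0, "dy": 0.0, "dz": -0.4, "rx": 0.0, "ry": 0.0, "rz": 0.0, "jaw": 0.0},
    {"dx": 0.0, "dy": 0.0, "dz": -0.4, "rx": 0.0, "ry": 0.0, "rz": 0.0, "jaw": 0.0}
  ]
}}

```text
t: 8.38
position: [483.6, -386.6, 136.2]
ee_rot: [0.001, 1.0, 0.0, 0.001]
force: [-0.9, -0.4, -1.2]
opening: -0.0
grasp_force: 0.0
```

```bash
python3 ring.py 574 290; python3 - <<'E'
from plant import *
import cv2,numpy as np
a=read_camera("top")["pixels"][140:340,90:490];cv2.imwrite("pics/fin.png",a.repeat(2,0).repeat(2,1));s=sense();print(s["position"],s["force"],s["t"])
E
```

```text
side [574.2 290.8] 1622 r 197.5 deg 119.0
top [575.2 289.4] 684 r 195.8 deg 118.9
[ 482.01336021 -385.56808172  132.94548383] [0.226595   0.90000796 0.06603667] 8.5333
```

View pics/fin.png

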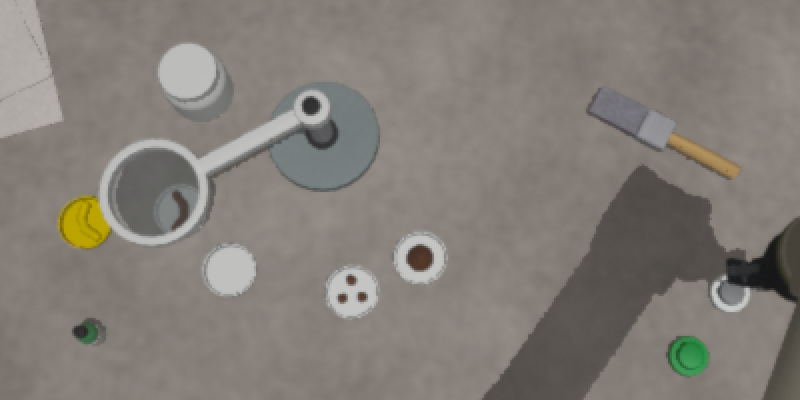

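The dishes, tub, vial and brush are where they started, and the ring at (155,190) matches the pod dish once parallax is allowed for. The gripper is clear of the button, so I'm handing in.

```bash
python3 -c "
from plant import *
print(job_done())"
```

```text
the job is handed in; nothing more can be done
None
```

The job is handed in, and no verdict came back: the lens rests within about 4 mm of the pod dish centre by camera, the grey lamp button was pressed to its stop and released, and nothing else looked moved.

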